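# Stow the battery pack and open the screen cleaner

## Task

Before the screen cleaner is opened, get the electronics out of the way: lay the controller battery pack in the open desk drawer, let it go and slide the drawer fully shut. Then take the bottle's push-and-turn safety cap, press it down and, keeping it down, twist it anticlockwise about a quarter turn until it comes free, lift it straight up 5 to 10 cm and finish while still holding it there in the gripper, upright above the bottle. Leave everything else on the desk where it is.

Things in the scene. Friction and masses are not known exactly. Their poses are not given: they have to be found in the camera images.
- pack_center (a point): centre of a grey plastic controller battery pack, a rectangular block 60 mm long (its x axis), 36 mm wide (y) and 24 mm thick (z, up), 60 to 130 g, with three small brass contacts on one end; it lies flat and loose on the desk
- cabinet_drawer0 (a joint): how far the drawer of the small grey desktop drawer unit stands open, in m (0 = fully shut; starts 0.11 to 0.14). It slides with about 1 N of friction, has no latch and stays where it is left
- drawer_floor (a point): centre of the drawer's inside floor, 22 mm above the desk; moves with the drawer. x points into the unit (drawer shuts along +x), z up. Inside 175 mm (x) by 158 mm (y), walls 41 mm high; outer face of the front panel at x = -109 mm, its top 51 mm above the floor. With the drawer open by q, the part from x = -87 mm to -93 mm + q is open above; the rest is under the fixed unit's top (85 mm above the desk)
- cabinet_drawer0_handle (a point): middle of the drawer's steel bar handle: a bar 11 mm thick and 100 mm long along y, 35 mm in front of the drawer front, 47 mm above the desk; it moves with the drawer, same axes as drawer_floor
- bottle: round grey plastic bottle of screen cleaner, body 70 mm across, held immovably in a black rubber dock (112 mm across at the foot) fixed to the desk; the origin is the centre of the dock's underside on the desk, z up. The shoulder is 78 to 85 mm above the desk, at 60 mm diameter and less; the neck (28 mm across) ends 117 mm above the desk. Nothing of it needs holding
- bottle_mouth (a point): centre of the top of the bottle's neck, 117 mm above the desk; a 20 mm wide sprung plug sticks out of it by up to 9 mm and pushes the cap up. Two lugs in the cap sit under a rim of the neck: only when pressed down more than 4 mm (it bottoms at 7 mm) and kept down can it turn past the catch, anticlockwise seen from above
- cap_center (a point): centre (half-way up) of the white ribbed round push-and-turn cap: 50 mm across, 30 mm high, 30 g, its top 128 mm above the desk when locked. Spring force on it 5 N, about 9 N when pressed 4 mm, 11 N at 6 mm. It passes the catch in the first 50 degrees and lifts straight off when turned 55 to 130 degrees anticlockwise from where it starts (stops prevent more, and clockwise turns)
- glass_cube: clear glass cube, 45 mm, loose bystander; origin under its centre
- pencil_cup: round wooden pencil cup, 72 mm across, 95 mm high, with pens up to 165 mm; loose bystander, origin under its centre
- game_case_a: lower of two stacked plastic game cases, 135 x 171 x 14 mm, bystander; origin under its centre
- game_case_b: upper of the two game cases, same size, lying askew on the lower one; bystander, origin under its centre
- headset: silver plastic headset lying on the desk, ear cups 80 mm across and 190 mm over both, headband 100 mm to one side (+x); bystander, origin on the desk midway between the ear cups
- gamepad: silver plastic gamepad, about 90 x 150 x 40 mm, bystander; origin under its centre
Mind the look-alikes: they are no part of the job. What is shaped like the part that bears pack_center but orange or turquoise is not meant.

How it is judged:
By the outcome, as a careful person would: the job done as asked, in the order asked, and still so for the second after the job is handed in, while the arm keeps its last pose, push and grip.
It also fails if it takes over 67 s, if anything falls off the work surface, if the arm or the gripper's body presses on something with over 40 N, if the wrist force passes 120 N, or if a joint passes its speed limit or range.

## Robot

A 7-joint arm with a two-finger parallel gripper is mounted at the origin on the work surface. World frame = base frame: x ahead of the robot, y to its left, z up, the work surface at z = 0. Lengths are in m, angles in rad, forces in N, time in s.
With the tool pointing down it reaches from about 0.425 to 0.95 m from the base axis. Payload 16.7 kg.
Tool frame: the origin (TCP) lies midway between the tips of the shut fingers; the grasp point (between the pads) lies 19 mm behind it; z points along the fingers, y is the line along which they close (so a half turn about z gives the same grasp; the last joint's range is limited). The gripper opens to 94 mm and grips with 3 to 60 N. Pads are 16 mm wide; open, the fingers measure 119 mm over their backs; the gripper's body (75 mm by 177 mm) begins 78 mm behind the grasp point.
Start: joints at [-1.333, 0.426, 0.074, 1.606, -0.034, 1.111, -0.067], TCP at [0.255, 0.625, 0.205] pointing down, gripper open.
Joint ranges: [-2.85, 2.85], [-0.5, 2.14], [-1.23, 1.37], [0.21, 2.46], [-1.02, 4.16], [0.16, 2.05], [-2.73, 2.73]. Speed limits (rad/s): [1.89, 1.89, 2.39, 2.39, 3.01, 3.01, 3.01].

## Interface

Orientations are given as a unit quaternion [w, x, y, z].
In Python, from bench import env, cams, spot_in, masks_of, spot_point gives the robot as it stands. The module is installed in compiled form; this text tells all that it offers.
- The arm moves only by the tool arm_command, never from a script. Its argument "steps" is a list of rows, each a list of 2 entries, a list of its own where there are three numbers: the shift along the tool's x, y, z in m, then the turn about the tool's z in degrees. In form: [[[dx, dy, dz], roll], ...]. A call has 1 to 10 rows; each row is the pose to reach, as a shift and turn from the pose commanded when the call began, along the tool's axes at that moment; what a row does not reach only later rows make up. A row lasts 1/12 s, in which the tool goes at most 41.7 mm and 7.16 degrees, less where a joint would pass 70% of its speed; a pose out of reach is approached as far as the arm can. A call with a gripper value outside its range is refused whole. "hand" is the opening, from -1 (shut) to 1 (fully open), set as the call begins (left out, the last holds). The fingers move at their own pace and stop on an object; "squeeze" is the grip in N (left out, the last holds). Time passes only in rows, so rows that repeat a pose let the fingers close. It gives the time, the measured TCP pose, the force, the opening and the grip force at its end, in the units of the state.
- env.state(): the state, without advancing time (a new reading comes with each control period).
- cams.camera(name): name is "scene" or "side" or "wrist"; returns a dict with "frame" (384x512x3 uint8, red, green, blue), "z_map" (384x512 float32, m along the optical axis (not along the pixel's ray), 0 where there is no reading), "fx", "fy", "cx", "cy" (pixels), "R" (3x3) and "t" (3): a world point X has camera coordinates R X + t; the wrist camera has in their place "hand_eye" (4x4, takes a point from camera to tool coordinates, whose origin is the TCP and whose axes are the flange's). Camera axes: x right, y down, z forward; pixel columns grow to the right and rows downward; lengths in m; the calibration is good to about 2 mm. The wrist camera is an equidistant fisheye: a pixel r from the principal point sees the ray r / f radians off the axis. A picture is of the moment at which its call begins: read the wrist's pose just before it.
- env.sign_off(): hands the job in; it is judged then, once.
Trained networks look in a picture, given as the dict that the camera call returned (one of the last four; its "shot" number tells which), for a name from the list of things; names that differ only in an ending like _2 or _b are one class to them, and where a whole thing is asked for, a point or a joint stands for the part that bears it (a point fixed in the world has none). Each returns a list of dicts, best first, with "p" (0 to 1); they miss things now and then, are a little off and sometimes report something else, mostly with a low value. They report only what shows in the picture. A call takes as long as a camera call. They do not tell look-alikes from the thing itself.
- spot_in(picture, thing): "at" ([row, column] in pixels, amid what is visible of it).
- masks_of(picture, thing): "mask" (384x512 bool, what is visible of it) and "at" ([row, column] in pixels, amid what is visible of it).
- spot_point(picture, thing): "at" ([row, column] in pixels: a listed point, or the origin of a listed thing).
The state is a dict: "time_s": time; "joint_positions": joint angles; "joint_vel": joint speeds; "joint_efforts": joint torques, N m; "tool_pos": TCP position; "orientation": TCP orientation; "contact_force": force on the tool from outside, world axes, zero at the start; "moment": the same for the moment, N m; "finger_gap": finger opening in m; "finger_force": force on a finger pad.
Only numpy, scipy, OpenCV 4.12 (cv2) and the standard library are available. Lean on these libraries where they do the work, as an engineer would, in place of code of your own. Each camera call takes 0.05 s, during which the arm holds its last target. There are 200 camera calls.

## Working session

There is one attempt and no reset: what is moved stays moved. The work goes in short steps, Python scripts to look and compute and a tool call to move; the robot and the scene stay as the last step left them, time stands still between calls to the robot, and variables do not carry over. Pictures are saved under pics/ and viewed, at most 10 in all, crops included, and the job is handed in when it is done.

Besides the shell and the picture viewer there is one more tool, called as name(argument=value, ...) on one line, values as JSON. arm_command: Moves the arm, as the interface text tells. Its arguments: {"type":"object","properties":{"steps":{"type":"array","items":{"type":"array"}},"hand":{"type":"number"},"squeeze":{"type":"number"}},"required":["steps"]}

```bash
mkdir -p pics
cat > h.py <<'E'
import numpy as np, cv2
from bench import env, cams, spot_in, masks_of, spot_point
from scipy.spatial.transform import Rotation as Ro
def tool():
    s=env.state(); w,x,y,z=s["orientation"]
    return Ro.from_quat([x,y,z,w]).as_matrix(), np.array(s["tool_pos"])
def world(p,rc,z=None,tp=None):
    """pixel -> world; by depth, or on plane height z"""
    r,c=rc
    if "hand_eye" in p:
        u=np.array([c-p["cx"],r-p["cy"]]); n=np.hypot(*u)+1e-9; th=n/p["fx"]
        ray=np.array([*(u/n*np.sin(th)),np.cos(th)]); He=np.array(p["hand_eye"])
        R,t=tp; A=R@He[:3,:3]; o=R@He[:3,3]+t; d=A@ray
    else:
        ray=np.array([(c-p["cx"])/p["fx"],(r-p["cy"])/p["fy"],1.]); R=np.array(p["R"]); o=-R.T@np.array(p["t"]); d=R.T@ray; 
    if z is None:
        return o+d*p["z_map"][int(round(r)),int(round(c))]/ray[2]
    return o+d*(z-o[2])/d[2]
def cloud(p,mask,tp=None):
    rr,cc=np.nonzero(mask&(p["z_map"]>0))
    return np.array([world(p,(r,c),None,tp) for r,c in zip(rr,cc)])
def save(p,n): cv2.imwrite("pics/"+n,p["frame"][:,:,::-1])
E
python3 - <<'E'
from h import *
np.set_printoptions(precision=4,suppress=True)
print(env.state())
for n in ["scene","side","wrist"]:
    tp=tool(); p=cams.camera(n); save(p,n+"0.png"); print(n,p["fx"],p["fy"],p["cx"],p["cy"])
    for th in ["pack_center","drawer_floor","cabinet_drawer0_handle","bottle","bottle_mouth","cap_center"]:
        for d in spot_point(p,th)[:3]: print(th,"pt",d["at"],round(d["p"],2),world(p,d["at"],None,tp))
        if th=="pack_center":
            for d in spot_in(p,th)[:4]: print(th,"in",d["at"],round(d["p"],2),world(p,d["at"],None,tp),p["frame"][int(d["at"][0]),int(d["at"][1])])
a=[cv2.imread("pics/%s0.png"%n) for n in ["scene","side"]]
E
```

```text
{'time_s': 0.0, 'joint_positions': array([-1.3325,  0.4268,  0.0739,  1.6066, -0.0341,  1.1108, -0.0671]), 'joint_vel': array([-0.0006,  0.    ,  0.0001, -0.0012,  0.0008,  0.0011,  0.0001]), 'joint_efforts': array([ -0.0014, -93.5799,   3.6659, -45.4197,  -0.049 ,   0.0201,
         0.0002]), 'tool_pos': array([0.2551, 0.6244, 0.2048]), 'orientation': array([-0.0001,  0.1927,  0.9813, -0.0007]), 'contact_force': array([-0.1038, -0.0174,  0.7079]), 'moment': array([-0.0127, -0.0033, -0.0061]), 'finger_force': 0.0, 'finger_gap': 0.0937850636886}
scene 440.5649927612952 440.5649927612952 252.44357198254548 192.0971992122644
pack_center pt [179.4, 251.2] 0.7 [ 0.4457 -0.0613  0.0246]
pack_center pt [200.5, 284.7] 0.67 [0.5604 0.0144 0.0249]
pack_center pt [203.9, 243.7] 0.57 [ 0.5564 -0.1002  0.0241]
pack_center in [200.7, 282.4] 0.8 [ 1.4946 -0.2334  0.7823] [171 175 179]
pack_center in [205.7, 244.2] 0.75 [ 0.5679 -0.1005  0.0269] [100 232 232]
pack_center in [180.4, 284.3] 0.68 [0.4577 0.0366 0.0184] [ 68 166 166]
pack_center in [182.4, 250.3] 0.54 [ 0.4532 -0.0652  0.0195] [227 134 
[... 529 characters left out ...]
 300.0] 0.93 [0.4369 0.04   0.0228]
pack_center pt [243.6, 268.2] 0.9 [0.5357 0.0077 0.0264]
pack_center pt [241.6, 316.7] 0.9 [ 0.4204 -0.051   0.024 ]
pack_center in [246.2, 270.6] 0.87 [0.5273 0.0117 0.024 ] [147 149 147]
pack_center in [264.4, 297.7] 0.72 [0.4432 0.0392 0.0227] [114 216 213]
pack_center in [241.8, 317.5] 0.71 [ 0.4182 -0.0511  0.024 ] [255 186 116]
drawer_floor pt [307.7, 197.0] 0.62 [0.613  0.2444 0.0247]
cabinet_drawer0_handle pt [325.5, 256.0] 0.57 [0.4672 0.2449 0.0528]
bottle_mouth pt [155.0, 318.0] 0.76 [ 0.4967 -0.2895  0.1289]
cap_center pt [156.3, 315.3] 0.6 [ 0.5029 -0.2829  0.1268]
wrist 297.3186396354542 297.3186396354542 252.60904607780805 188.67219826567367
```

View pics/scene0.png

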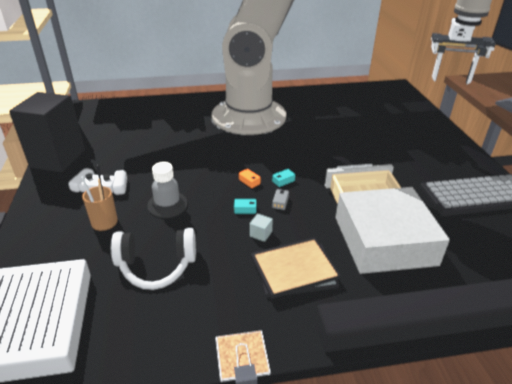

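View pics/side0.png

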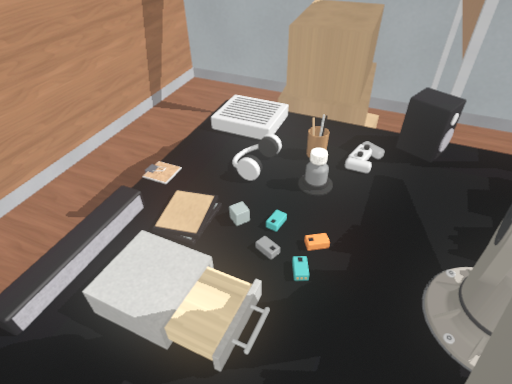

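The scene view shows the grey pack at about (200,282), with turquoise and orange look-alikes around it. The bottle cap is at (172,162) and the open drawer at (185,365), its handle at (166,354). The side view agrees: pack (246,269), cap (156,317), handle (325,256).

Run:
```python
from h import *
np.set_printoptions(precision=4,suppress=True)
def rect(P):
    r=cv2.minAreaRect((P[:,:2]*1000).astype(np.float32)); b=cv2.boxPoints(r); return np.round(r[0],1),np.round(r[1],1),round(r[2],1)
for n,at in [("scene",(200,282)),("side",(246,269))]:
    p=cams.camera(n)
    for th in ["pack_center","cap_center","cabinet_drawer0"]:
        for d in masks_of(p,th)[:6]:
            m=d["mask"]
            if th=="pack_center" and np.hypot(d["at"][0]-at[0],d["at"][1]-at[1])>12: continue
            P=cloud(p,m)
            if len(P)<10: continue
            zt={"pack_center":.024,"cap_center":.128,"cabinet_drawer0":.085}[th]
            T=P[abs(P[:,2]-zt)<.004]
            print(n,th,round(d["p"],2),d["at"],len(P),np.median(P,0),len(T), rect(T) if len(T)>5 else "")
    # unit top from whole picture
    rr,cc=np.mgrid[0:384:2,0:512:2]; M=np.zeros((384,512),bool); M[::2,::2]=1
    P=cloud(p,M); T=P[(abs(P[:,2]-.085)<.006)&(P[:,0]>.5)&(P[:,0]<1)&(P[:,1]>.1)&(P[:,1]<.5)]; print(n,"unit top",len(T),rect(T))
    T=P[(abs(P[:,2]-.128)<.003)&(np.hypot(P[:,0]-.505,P[:,1]+.3)<.06)]; print(n,"cap top",len(T),T.mean(0),T.min(0),T.max(0))
    T=P[(abs(P[:,2]-.050)<.006)&(P[:,0]<.5)&(P[:,0]>.4)&(P[:,1]>.1)&(P[:,1]<.4)]; print(n,"handle",len(T),rect(T))
```

```text
scene pack_center 0.58 [201.7, 283.2] 243 [0.5518 0.0051 0.0235] 173 (array([541.4,   6.8]), array([35. , 65.6]), 66.7)
scene cap_center 0.7 [176.6, 162.8] 326 [ 0.5148 -0.3095  0.126 ] 181 (array([ 501.8, -311.2]), array([50.9, 45.9]), 29.9)
scene cap_center 0.64 [198.3, 166.3] 1126 [ 0.5276 -0.3075  0.0306] 0 
scene cabinet_drawer0 0.74 [178.5, 358.5] 1756 [0.5201 0.2445 0.0503] 6 (array([630.5, 221.4]), array([ 1.6, 36.2]), 1.4)
scene cabinet_drawer0 0.69 [226.3, 258.0] 444 [ 0.6711 -0.0744  0.0403] 0 
scene unit top 1161 (array([731.4, 238.9]), array([202.7, 210.5]), 88.0)
scene cap top 41 [ 0.5035 -0.3094  0.1286] [ 0.4795 -0.3306  0.1251] [ 0.5239 -0.2884  0.1309]
scene handle 18 (array([471.7, 219.9]), array([ 24.5, 145.4]), 9.8)
side pack_center 0.54 [245.0, 270.9] 348 [0.5339 0.0147 0.0237] 246 (array([536.6,   7.9]), array([37.6, 59.8]), 66.9)
side cap_center 0.51 [157.1, 313.8] 236 [ 0.4943 -0.2942  0.1241] 117 (array([ 496.4, -304.5]), array([45.4, 41.2]), 19.9)
side cabinet_drawer0 0.77 [316.4, 219.2] 6062 [0.5606 0.2485 0.0245] 0 
side unit top 1742 (array([730.6, 239.3]), array([201.5, 207.5]), 88.3)
side cap top 32 [ 0.4978 -0.307   0.1285] [ 0.4762 -0.3348  0.1259] [ 0.5215 -0.284   0.1303]
side handle 115 (array([477.6, 229.8]), array([144.8,  41. ]), 88.1)
```

arm_command(steps=[[[-0.26,-0.245,0],0],[[-0.26,-0.245,0],0],[[-0.26,-0.245,0],0],[[-0.26,-0.245,0],0],[[-0.26,-0.245,0],0],[[-0.26,-0.245,0],0],[[-0.26,-0.245,0],0],[[-0.26,-0.245,0],0],[[-0.26,-0.245,0],0],[[-0.26,-0.245,0],0]], hand=1)

```text
time_s: 2.43
tool_pos: [0.4057, 0.2946, 0.2059]
orientation: [0.0, 0.196, 0.981, -0.0]
contact_force: [-0.0, -0.5, -0.4]
finger_gap: 0.0942
finger_force: 0.0
```

arm_command(steps=[[[-0.235,-0.22,0.075],1],[[-0.235,-0.22,0.075],1],[[-0.235,-0.22,0.075],1],[[-0.235,-0.22,0.075],1],[[-0.235,-0.22,0.075],1],[[-0.235,-0.22,0.075],1],[[-0.235,-0.22,0.075],1],[[-0.235,-0.22,0.075],1],[[-0.235,-0.22,0.075],1],[[-0.235,-0.22,0.075],1]])

```text
time_s: 3.27
tool_pos: [0.5379, 0.0051, 0.1299]
orientation: [-0.0, 0.203, 0.979, -0.001]
contact_force: [0.2, 0.1, 0.6]
finger_gap: 0.0941
finger_force: 0.0
```

Run:
```python
from h import *
np.set_printoptions(precision=4,suppress=True)
tp=tool(); p=cams.camera("wrist"); save(p,"w1.png"); print(tp, env.state()["time_s"],env.state()["joint_positions"])
for d in masks_of(p,"pack_center")[:6]:
    m=d["mask"]; P=cloud(p,m,tp)
    col=p["frame"][m].mean(0)
    T=P[abs(P[:,2]-.024)<.005] if len(P) else P
    print(round(d["p"],2),d["at"],col,len(P),np.median(P,0) if len(P) else "", cv2.minAreaRect((T[:,:2]*1000).astype(np.float32)) if len(T)>9 else "", world(p,d["at"],.024,tp))
for d in spot_point(p,"pack_center")[:4]: print("pt",d["at"],round(d["p"],2),world(p,d["at"],.012,tp))
```

```text
(array([[-0.9175,  0.3978, -0.0008],
       [ 0.3978,  0.9175, -0.001 ],
       [ 0.0003, -0.0012, -1.    ]]), array([0.5379, 0.0051, 0.1299])) 3.3167 [-0.4774  0.305   0.4136  2.0063 -0.1595  0.8616  1.1876]
0.78 [80.1, 241.2] [ 97.075  224.9366 224.5762] 2227 [0.4356 0.037  0.0238] ((434.8486328125, 36.17701721191406), (36.0716438293457, 59.591819763183594), 22.566890716552734) [0.4367 0.0354 0.024 ]
0.77 [228.5, 189.2] [ 74.0232 185.1207 184.4878] 817 [ 0.5531 -0.0753  0.0232] ((551.3733520507812, -97.48348999023438), (60.250030517578125, 35.667118072509766), 79.2596435546875) [ 0.5511 -0.0746  0.024 ]
0.59 [181.8, 251.1] [175.4902 170.2474 173.4572] 2143 [0.5333 0.0067 0.0237] ((535.4849853515625, 5.933479309082031), (36.021549224853516, 59.14767074584961), 66.22219848632812) [0.5311 0.0047 0.024 ]
0.57 [113.0, 148.0] [237.8271 182.2128  90.2399] 2096 [ 0.4236 -0.0619  0.0237] ((421.7586975097656, -64.83820343017578), (60.78314971923828, 36.18104553222656), 33.26315689086914) [ 0.4262 -0.0611  0.024 ]
pt [79.8, 243.7] 0.9 [0.4359 0.0379 0.012 ]
pt [183.7, 251.3] 0.89 [0.5354 0.0029 0.012 ]
pt [113.5, 146.7] 0.86 [ 0.4241 -0.0665  0.012 ]
pt [231.7, 171.8] 0.73 [ 0.5503 -0.0993  0.012 ]
```

View pics/w1.png

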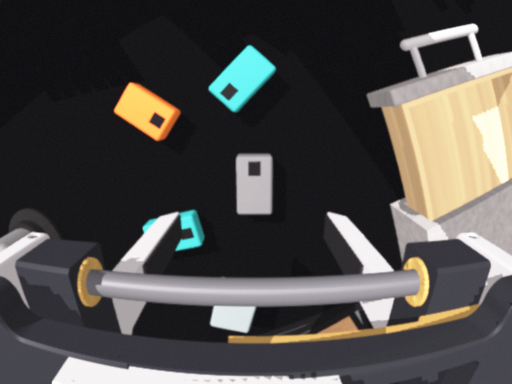

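The wrist view shows the grey pack at (183,254), lined up with the tool and with room for both fingers. The turquoise look-alike is left of it at (231,175).

arm_command(steps=[[[0.0025,0,0.04],0],[[0.0025,0,0.08],0],[[0.0025,0,0.105],0],[[0.0025,0,0.12],0],[[0.0025,0,0.125],0],[[0.0025,0,0.125],0]], hand=0.5)

```text
time_s: 3.92
tool_pos: [0.5347, 0.0093, 0.0049]
orientation: [-0.001, 0.2, 0.98, -0.0]
contact_force: [-0.1, -0.8, 0.9]
finger_gap: 0.0705
finger_force: 0.0
```

arm_command(steps=[[[0,0,0],0],[[0,0,0],0],[[0,0,0],0],[[0,0,0],0],[[0,0,0],0],[[0,0,0],0]], hand=-1, squeeze=20)

```text
time_s: 4.42
tool_pos: [0.5356, 0.0082, 0.0059]
orientation: [0.0, 0.201, 0.98, 0.0]
contact_force: [-1.1, 1.1, 7.9]
finger_gap: 0.036
finger_force: 20.0
```

arm_command(steps=[[[0,0,-0.04],0],[[0,0,-0.08],0],[[0,0,-0.12],0],[[0.01,0.035,-0.13],-7],[[0.02,0.075,-0.13],-14],[[0.03,0.115,-0.13],-21.4],[[0.04,0.155,-0.13],-21.4],[[0.047,0.195,-0.13],-21.4],[[0.055,0.231,-0.13],-21.4],[[0.055,0.231,-0.13],-21.4]])

```text
time_s: 5.25
tool_pos: [0.5754, 0.2508, 0.135]
orientation: [-0.0, 0.012, 1.0, 0.001]
contact_force: [-1.5, 1.2, -1.1]
finger_gap: 0.0359
finger_force: 20.0
```

Run:
```python
from h import *
np.set_printoptions(precision=4,suppress=True)
tp=tool(); p=cams.camera("wrist"); save(p,"w2.png"); print(tp)
P=cloud(p,np.ones((384,512),bool),tp)
P=P[(P[:,0]>.4)&(P[:,0]<.75)&(P[:,1]>.1)&(P[:,1]<.4)]
for z,x0,x1 in [(.0525,.40,.49),(.073,.46,.54),(.022,.5,.7),(.085,.55,.75)]:
    T=P[(abs(P[:,2]-z)<.003)&(P[:,0]>x0)&(P[:,0]<x1)]
    if len(T)>9: print(z,len(T),cv2.minAreaRect((T[:,:2]*1000).astype(np.float32)),np.percentile(T,[1,99],axis=0)[:,:2])
```

```text
(array([[-0.9997,  0.024 , -0.0001],
       [ 0.024 ,  0.9997,  0.0027],
       [ 0.0002,  0.0027, -1.    ]]), array([0.5754, 0.2508, 0.135 ]))
0.0525 1572 ((473.5328674316406, 245.30715942382812), (108.37443542480469, 34.13529586791992), 89.23930358886719) [[0.4568 0.1936]
 [0.489  0.2975]]
0.073 4027 ((504.4590759277344, 244.73748779296875), (193.1859588623047, 15.344304084777832), 88.33654022216797) [[0.4958 0.1504]
 [0.5133 0.3386]]
0.022 12092 ((586.49072265625, 242.42269897460938), (200.01332092285156, 133.05149841308594), 88.10948181152344) [[0.5207 0.1635]
 [0.6371 0.3211]]
0.085 2939 ((670.0625610351562, 247.30422973632812), (99.88188171386719, 87.6988754272461), 88.70314025878906) [[0.63   0.2003]
 [0.713  0.2932]]
```

View pics/w2.png

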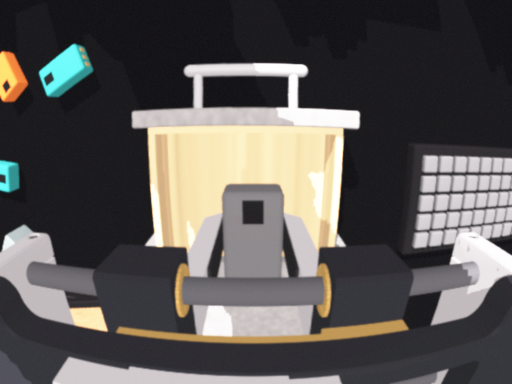

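The wrist view shows the pack held over the open drawer, with its floor visible around (190,250) and the handle at (71,246). The measured drawer floor spans x 0.521 to 0.63, so the pack can go straight down.

arm_command(steps=[[[0,0,0.035],0],[[0,0,0.065],0],[[0,0,0.085],0],[[0,0,0.095],0],[[0,0,0.101],0],[[0,0,0.105],0],[[0,0,0.107],0],[[0,0,0.107],0]])

```text
time_s: 5.97
tool_pos: [0.5763, 0.2421, 0.0291]
orientation: [0.0, 0.016, 1.0, 0.0]
contact_force: [-0.4, 0.0, -0.8]
finger_gap: 0.036
finger_force: 20.0
```

arm_command(steps=[[[0,0,0],0],[[0,0,0],0],[[0,0,0],0],[[0,0,0],0],[[0,0,0],0]], hand=0.4)

```text
time_s: 6.38
tool_pos: [0.576, 0.2422, 0.0288]
orientation: [0.0, 0.016, 1.0, 0.0]
contact_force: [-0.6, 0.7, 0.1]
finger_gap: 0.0644
finger_force: 0.0
```

arm_command(steps=[[[0,0,-0.04],0],[[0,0,-0.08],0],[[0,0,-0.11],0],[[0.035,0,-0.11],0],[[0.075,0,-0.11],0],[[0.115,0,-0.11],0],[[0.146,0,-0.11],0],[[0.146,0,-0.11],0]])

```text
time_s: 7.05
tool_pos: [0.4247, 0.2469, 0.1384]
orientation: [-0.001, 0.014, 1.0, 0.0]
contact_force: [2.6, 0.2, -0.0]
finger_gap: 0.0657
finger_force: 0.0
```

Run:
```python
from h import *
np.set_printoptions(precision=4,suppress=True)
tp=tool(); p=cams.camera("wrist"); save(p,"w3.png"); print(tp[1])
P=cloud(p,np.ones((384,512),bool),tp)
P=P[(P[:,0]>.4)&(P[:,0]<.75)&(P[:,1]>.1)&(P[:,1]<.4)]
for z,x0,x1 in [(.0525,.40,.475),(.073,.46,.54),(.046,.53,.65)]:
    T=P[(abs(P[:,2]-z)<.003)&(P[:,0]>x0)&(P[:,0]<x1)]
    if len(T)>9: print(z,len(T),cv2.minAreaRect((T[:,:2]*1000).astype(np.float32)))
s=cams.camera("side"); save(s,"s3.png")
```

```text
[0.4247 0.2469 0.1384]
0.0525 1022 ((465.0669250488281, 244.6046600341797), (96.6716537475586, 19.390609741210938), 89.96820068359375)
0.073 567 ((498.8627014160156, 243.47177124023438), (122.16202545166016, 5.631820201873779), 87.72071838378906)
0.046 986 ((578.1544189453125, 242.4435577392578), (159.66616821289062, 46.07593536376953), 88.18717956542969)
```

View pics/w3.png

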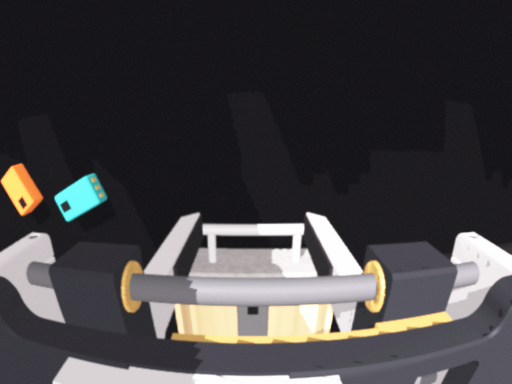

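The wrist view shows the pack lying in the drawer at (318,252) and the fingers clear in front of the handle, which is at (229,253).

arm_command(steps=[[[0,0,0.03],0],[[0,0,0.06],0],[[0,0,0.085],0],[[0,0,0.1],0],[[0,0,0.103],0],[[0,0,0.103],0]], hand=-1)

```text
time_s: 7.65
tool_pos: [0.4304, 0.2461, 0.0347]
orientation: [-0.001, 0.016, 1.0, -0.001]
contact_force: [-0.1, -0.1, -0.4]
finger_gap: 0.0295
finger_force: 0.0
```

arm_command(steps=[[[-0.01,0,0],0],[[-0.02,0,0],0],[[-0.035,0,0],0],[[-0.05,0,0],0],[[-0.065,0,0],0],[[-0.08,0,0],0],[[-0.095,0,0],0],[[-0.105,0,0],0],[[-0.112,0,0],0],[[-0.118,0,0],0]])

```text
time_s: 8.48
tool_pos: [0.549, 0.2429, 0.036]
orientation: [0.0, 0.016, 1.0, 0.0]
contact_force: [-1.1, 0.0, 1.5]
finger_gap: 0.0007
finger_force: 0.6
```

arm_command(steps=[[[-0.004,0,0],0],[[-0.007,0,0],0],[[-0.01,0,0],0],[[-0.012,0,0],0]])

```text
time_s: 8.82
tool_pos: [0.5598, 0.2427, 0.0355]
orientation: [-0.0, 0.016, 1.0, -0.0]
contact_force: [-0.2, 0.4, 0.2]
finger_gap: 0.0004
finger_force: 0.5
```

arm_command(steps=[[[-0.002,0,0],0],[[-0.004,0,0],0],[[-0.006,0,0],0],[[-0.006,0,0],0]])

```text
time_s: 9.15
tool_pos: [0.5632, 0.2426, 0.0351]
orientation: [-0.003, 0.015, 1.0, -0.0]
contact_force: [-15.7, -0.2, 10.6]
finger_gap: 0.0004
finger_force: 7.7
```

Run:
```python
from h import *
print(env.state()["contact_force"],env.state()["tool_pos"])
```

```text
[-15.65371021  -0.17777458  10.5918809 ] [0.56323396 0.24258627 0.0350787 ]
```

arm_command(steps=[[[0.01,0,0],0],[[0.025,0,0],0],[[0.03,0,-0.035],0],[[0.03,0,-0.07],0],[[0.03,0,-0.11],0],[[0.03,0,-0.15],0],[[0.03,0,-0.19],0],[[0.03,0,-0.19],0]])

```text
time_s: 9.82
tool_pos: [0.5387, 0.2447, 0.2333]
orientation: [0.004, 0.016, 1.0, 0.003]
contact_force: [0.8, -0.2, 0.6]
finger_gap: 0.0006
finger_force: 0.0
```

arm_command(steps=[[[0,-0.035,0],7],[[0,-0.075,0],14],[[0,-0.115,0],21],[[0,-0.155,0],28],[[0,-0.195,0],35],[[0,-0.235,0],42],[[0,-0.275,0],49],[[0,-0.315,0],56],[[0,-0.315,0],63],[[0,-0.315,0],70]], hand=0.7)

```text
time_s: 10.65
tool_pos: [0.5254, -0.0741, 0.2256]
orientation: [0.0, 0.591, 0.807, 0.0]
contact_force: [1.2, 1.2, -0.9]
finger_gap: 0.0637
finger_force: 0.0
```

Run:
```python
from h import *
np.set_printoptions(precision=4,suppress=True)
tp=tool(); st=env.state(); print(tp,st["joint_positions"],st["time_s"])
p=cams.camera("side"); save(p,"s4.png")
for th in ["cabinet_drawer0_handle"]:
    for d in spot_point(p,th)[:2]: print(th,d["at"],d["p"],world(p,d["at"]))
M=np.zeros((384,512),bool); M[::2,::2]=1; P=cloud(p,M)
T=P[(abs(P[:,2]-.0525)<.004)&(P[:,0]>.5)&(P[:,0]<.62)&(P[:,1]>.1)&(P[:,1]<.4)]; print("handle",len(T),cv2.minAreaRect((T[:,:2]*1000).astype(np.float32)) if len(T)>5 else "")
for th in ["pencil_cup","headset","gamepad"]:
    for d in masks_of(p,th)[:1]:
        C=cloud(p,d["mask"]); print(th,d["at"],round(d["p"],2),np.percentile(C,[2,50,99],axis=0))
d=np.array([.500,-.308,0])-tp[1]; print("cap shift tool",tp[0].T@d)
```

```text
(array([[-0.302 ,  0.9533,  0.0009],
       [ 0.9533,  0.302 , -0.0002],
       [-0.0004,  0.0008, -1.    ]]), array([ 0.5254, -0.0741,  0.2256])) [-0.5292  0.1873  0.6299  1.934  -0.1261  1.0582  0.4611] 10.65
cabinet_drawer0_handle [304.4, 211.1] 0.87 [0.5769 0.2385 0.0528]
handle 110 ((593.2460327148438, 247.91250610351562), (186.33822631835938, 43.99002456665039), 87.0944595336914)
pencil_cup [141.2, 319.9] 0.49 [[ 0.4406 -0.5101  0.01  ]
 [ 0.5401 -0.4488  0.071 ]
 [ 0.5752 -0.0576  0.3416]]
headset [158.3, 251.6] 0.71 [[ 0.6635 -0.423   0.0003]
 [ 0.714  -0.2805  0.0457]
 [ 0.7961 -0.2406  0.0798]]
gamepad [155.4, 363.7] 0.88 [[ 0.3244 -0.5689  0.0009]
 [ 0.3798 -0.4766  0.0324]
 [ 0.4315 -0.4272  0.0475]]
cap shift tool [-0.2152 -0.0951  0.2257]
```

View pics/s4.png

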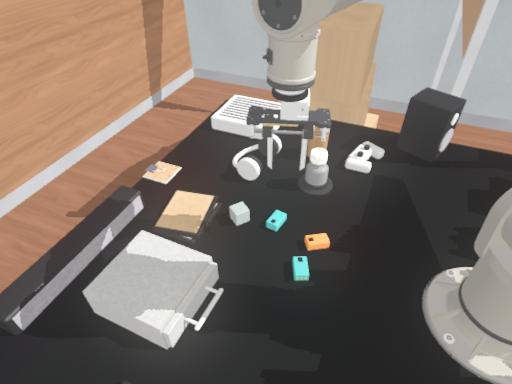

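The side view shows the drawer shut flush, with the handle at (304,211), and the other things untouched.

arm_command(steps=[[[-0.036,-0.016,0],7],[[-0.072,-0.032,0.01],14],[[-0.108,-0.048,0.02],21],[[-0.144,-0.064,0.03],28],[[-0.18,-0.08,0.04],35],[[-0.215,-0.095,0.045],35],[[-0.215,-0.095,0.045],35],[[-0.215,-0.095,0.045],35]])

```text
time_s: 11.57
tool_pos: [0.5016, -0.3075, 0.1799]
orientation: [-0.0, 0.803, 0.596, -0.001]
contact_force: [0.6, 0.9, 0.3]
finger_gap: 0.0799
finger_force: 0.0
```

Run:
```python
from h import *
np.set_printoptions(precision=4,suppress=True)
tp=tool(); st=env.state(); print(tp,st["joint_positions"],st["time_s"],st["finger_gap"])
p=cams.camera("wrist"); save(p,"w5.png")
P=cloud(p,np.ones((384,512),bool),tp)
T=P[(abs(P[:,2]-.128)<.004)&(np.hypot(P[:,0]-.5,P[:,1]+.308)<.05)]
print(len(T),T.mean(0),cv2.minEnclosingCircle((T[:,:2]*1000).astype(np.float32)))
for th in ["cap_center","bottle_mouth"]:
    for d in spot_point(p,th)[:2]: print(th,d["at"],d["p"],world(p,d["at"],.113 if th[0]=="c" else .117,tp))
s=cams.camera("scene"); P=cloud(s,np.ones((384,512),bool))
T=P[(abs(P[:,2]-.128)<.004)&(np.hypot(P[:,0]-.5,P[:,1]+.308)<.04)]
if len(T)>5: print("scene",len(T),cv2.minEnclosingCircle((T[:,:2]*1000).astype(np.float32)))
```

```text
(array([[ 0.2897,  0.9571, -0.0013],
       [ 0.9571, -0.2897, -0.0008],
       [-0.0011, -0.001 , -1.    ]]), array([ 0.5016, -0.3075,  0.1799])) [-0.1693  0.3943  0.7846  1.8645 -0.3234  1.0156  0.4566] 11.5667 0.07994424431968426
2783 [ 0.4981 -0.3106  0.1279] ((497.8548889160156, -311.2356262207031), 25.22703742980957)
cap_center [200.0, 253.8] 0.75 [ 0.5013 -0.3105  0.113 ]
scene 179 ((499.9919738769531, -310.6838073730469), 27.302268981933594)
```

View pics/w5.png

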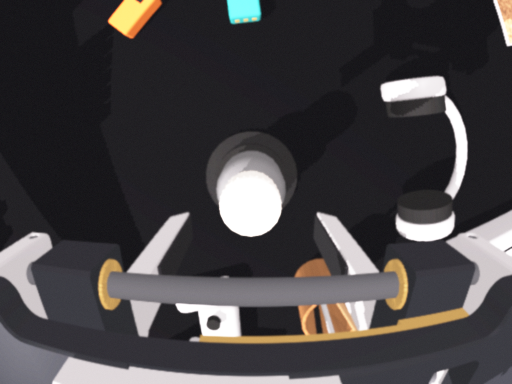

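The wrist view shows the cap top at (203,250), between the fingers, with the pencil cup clear at (300,320). The cap centre is about (0.4985, -0.311).

arm_command(steps=[[[-0.004,-0.002,0.02],0],[[-0.004,-0.002,0.045],0],[[-0.004,-0.002,0.065],0],[[-0.004,-0.002,0.075],0],[[-0.004,-0.002,0.079],0],[[-0.004,-0.002,0.079],0],[[-0.004,-0.002,0.079],0]])

```text
time_s: 12.35
tool_pos: [0.5002, -0.3085, 0.1024]
orientation: [0.0, 0.803, 0.596, 0.0]
contact_force: [0.3, 0.7, -0.4]
finger_gap: 0.0801
finger_force: 0.0
```

arm_command(steps=[[[0,0,0],0],[[0,0,0],0],[[0,0,0],0],[[0,0,0],0],[[0,0,0],0],[[0,0,0],0],[[0,0,0],0]], hand=-1, squeeze=45)

```text
time_s: 12.93
tool_pos: [0.4996, -0.3086, 0.1017]
orientation: [-0.0, 0.803, 0.596, 0.0]
contact_force: [-1.4, 1.8, 5.0]
finger_gap: 0.0502
finger_force: 45.0
```

Gripped, but the tool sits about 2 mm off the cap centre along the pads. I'll recentre before twisting.

arm_command(steps=[[[0,0,0],0],[[0,0,0],0],[[-0.0025,0,0],0],[[-0.0025,0,0],0],[[-0.0025,0,0],0]], hand=0.3)

```text
time_s: 13.35
tool_pos: [0.4988, -0.3112, 0.1014]
orientation: [0.0, 0.803, 0.596, -0.0]
contact_force: [-0.1, 0.5, -0.2]
finger_gap: 0.061
finger_force: 0.0
```

arm_command(steps=[[[0,0,0],0],[[0,0,0],0],[[0,0,0],0],[[0,0,0],0],[[0,0,0],0],[[0,0,0],0]], hand=-1, squeeze=45)

```text
time_s: 13.85
tool_pos: [0.4988, -0.311, 0.1015]
orientation: [-0.0, 0.803, 0.596, -0.0]
contact_force: [-0.9, -0.9, -0.6]
finger_gap: 0.0498
finger_force: 45.0
```

arm_command(steps=[[[0,0,0.001],0],[[0,0,0.002],0],[[0,0,0.003],0],[[0,0,0.004],0],[[0,0,0.005],0],[[0,0,0.006],0],[[0,0,0.006],0],[[0,0,0.006],0]])

```text
time_s: 14.52
tool_pos: [0.4989, -0.3111, 0.0958]
orientation: [-0.0, 0.803, 0.596, 0.0]
contact_force: [-2.7, 2.4, 9.9]
finger_gap: 0.0495
finger_force: 45.0
```

Pressed 5.7 mm against 10 N, as expected. Now the twist, anticlockwise (negative roll), keeping it down.

arm_command(steps=[[[0,0,0],-5],[[0,0,0],-10],[[0,0,0],-16],[[0,0,0],-22],[[0,0,0],-28],[[0,0,0],-34],[[0,0,0],-40],[[0,0,0],-45],[[0,0,0],-45]])

```text
time_s: 15.27
tool_pos: [0.4996, -0.3115, 0.0963]
orientation: [0.001, 0.511, 0.859, 0.0]
contact_force: [-0.4, 0.2, 9.4]
finger_gap: 0.0498
finger_force: 45.0
```

arm_command(steps=[[[0,0,0],-6],[[0,0,0],-12],[[0,0,0],-18],[[0,0,0],-24],[[0,0,0],-30],[[0,0,0],-36],[[0,0,0],-42],[[0,0,0],-47],[[0,0,0],-47],[[0,0,0],-47]])

```text
time_s: 16.1
tool_pos: [0.4997, -0.3115, 0.0963]
orientation: [0.001, 0.129, 0.992, -0.0]
contact_force: [-0.6, 1.2, 9.9]
finger_gap: 0.0497
finger_force: 45.0
```

Run:
```python
from h import *
s=env.state(); print({k:s[k] for k in ("joint_positions","contact_force","moment","tool_pos","orientation","time_s")})
```

```text
{'joint_positions': array([ 0.20581562,  0.41963967,  0.30671896,  1.9164097 , -0.16833798,
        0.82814382,  1.91406073]), 'contact_force': array([-0.563986  ,  1.18579251,  9.93682841]), 'moment': array([ 0.04473809, -0.03998222,  0.03805297]), 'tool_pos': array([ 0.49967814, -0.31148313,  0.09633667]), 'orientation': array([ 9.99241447e-04,  1.28781058e-01,  9.91672535e-01, -1.53821375e-04]), 'time_s': 16.1}
```

arm_command(steps=[[[0,0,-0.002],0],[[0,0,-0.004],0],[[0,0,-0.006],0],[[0,0,-0.008],0],[[0,0,-0.01],0],[[0,0,-0.012],0],[[0,0,-0.012],0]])

```text
time_s: 16.68
tool_pos: [0.4988, -0.3109, 0.1076]
orientation: [-0.0, 0.129, 0.992, 0.0]
contact_force: [0.2, 0.0, 0.2]
finger_gap: 0.0498
finger_force: 45.0
```

arm_command(steps=[[[0,0,-0.01],0],[[0,0,-0.022],0],[[0,0,-0.036],0],[[0,0,-0.05],0],[[0,0,-0.06],0],[[0,0,-0.067],0],[[0,0,-0.07],0],[[0,0,-0.07],0],[[0,0,-0.07],0],[[0,0,-0.07],0]])

```text
time_s: 17.52
tool_pos: [0.4986, -0.3108, 0.1769]
orientation: [-0.001, 0.129, 0.992, 0.0]
contact_force: [0.2, 0.7, -0.9]
finger_gap: 0.0496
finger_force: 45.0
```

Run:
```python
from h import *
p=cams.camera("side"); save(p,"s6.png"); s=cams.camera("scene")
print(env.state()["tool_pos"],env.state()["finger_gap"])
a=cv2.resize(p["frame"][60:250,200:400],None,fx=3,fy=3)[:,:,::-1]; cv2.imwrite("pics/s6c.png",a)
for q in (p,s):
    for d in spot_point(q,"cap_center")[:2]: print(d["at"],round(d["p"],2),world(q,d["at"]))
    for d in spot_point(q,"cabinet_drawer0_handle")[:1]: print("handle",d["at"],world(q,d["at"]))
```

```text
[ 0.49860451 -0.31084859  0.17688052] 0.04961938954308134
[132.5, 318.6] 0.65 [ 0.49911954 -0.27082025  0.21618472]
handle [306.7, 210.8] [0.57433179 0.24413227 0.05381629]
[149.9, 159.2] 0.67 [ 0.52254716 -0.30848539  0.19737192]
handle [186.8, 364.2] [5.02819857e-01 2.72092002e-01 3.21738346e-04]
```

View pics/s6c.png

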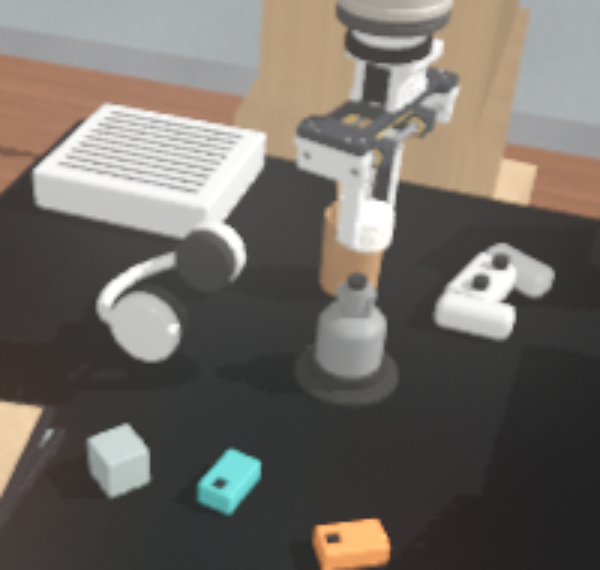

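The side view shows the white cap held upright in the gripper at crop (375,225). The open neck and plug are below it at crop (355,285), and everything else is in place.

```bash
python3 -c "
from bench import env
print(env.sign_off())"
```

```text
the job is handed in; nothing more can be done
None
```

The battery pack is in the shut drawer, and the cap came off and is held upright about 7.5 cm above the bottle; the job was handed in at about 18 s, with no verdict returned.

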